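# Unclamp the printed funnel and fill the jar through it

## Robot

A 7-joint arm with a two-finger parallel gripper is mounted at the origin on the work surface. World frame = base frame: x ahead of the robot, y to its left, z up, the work surface at z = 0. Lengths are in m, angles in rad, forces in N, time in s.
With the tool pointing down it reaches from about 0.4 to 0.875 m from the base axis. Payload 19.3 kg.
Tool frame: the origin (TCP) lies midway between the tips of the shut fingers; the grasp point (between the pads) lies 19 mm behind it; z points along the fingers, y is the line along which they close (so a half turn about z gives the same grasp; the last joint's range is limited). The gripper opens to 85 mm and grips with 20 to 120 N. Pads are 22 mm wide; open, the fingers measure 114 mm over their backs; the gripper's body (76 mm by 85 mm) begins 54 mm behind the grasp point. The pads swing forward as they close: fully open they stand 13 mm farther back than shut.
Start: joints at [-1.252, 0.521, -0.036, 1.599, 0.021, 1.021, -0.113], TCP at [0.237, 0.578, 0.231] pointing down, gripper open.
Joint ranges: [-2.91, 2.91], [-0.3, 2.13], [-1.5, 1.42], [0.17, 2.43], [-1.26, 4.41], [0.16, 1.93], [-2.52, 2.52]. Speed limits (rad/s): [1.89, 1.89, 2.39, 2.39, 3.01, 3.01, 3.01].

## Interface

Orientations are given as [roll, pitch, yaw] about the fixed x, y, z axes, in that order (R = Rz(yaw) Ry(pitch) Rx(roll)).
In Python, from workcell import telemetry, grab_frame, calibration, bot, outline_of, landmark_of gives the robot as it stands. The module is installed in compiled form; this text tells all that it offers.
- The arm moves only by the shell command python3 -m inch 'ROWS' [FORCE]. ROWS is JSON, a list of rows, each a list of 7 numbers: the shift along the tool's x, y, z in m, then the turn, a rotation vector about the tool's x, y, z in rad, then the closure, from 0 (fully open) to 1 (shut). A call has 1 to 5 rows; each row shifts and turns the commanded pose from where the row before left it, along the tool's axes as they then stand; what a row does not reach is not made up. A row lasts 1/10 s, in which the tool goes at most 50 mm and 8.59 degrees, less where a joint would pass 70% of its speed; a pose out of reach is approached as far as the arm can. A call is refused whole if a number of a shift passes 0.05 or a number of a turn 0.15, either way. A call with a gripper value outside its range is refused whole. The fingers move at their own pace and stop on an object; FORCE is the grip in N (left out, the last holds). Time passes only in rows, so rows that do not move let the fingers close. It gives the time, the measured TCP pose, the force, the opening and the grip force at its end, in the units of the state.
- telemetry.observe(): the state, without advancing time (a new reading comes with each control period).
- grab_frame(name): name is "side" or "top"; returns the picture (400x640x3 uint8, red, green, blue); there is no depth.
- calibration(name): a dict with "fovy" (degrees; the focal length in pixels is half the picture's height over the tangent of half this angle, whatever the lens; pixels are square), "cx", "cy" (the principal point, pixels), "pose" (4x4, takes a point from camera to world coordinates). Camera axes: x right, y down, z forward; pixel columns grow to the right and rows downward; lengths in m; the calibration is good to about 2 mm. A picture is of the moment at which its call begins. calibration takes no time and is no camera call.
- bot.job_done(): hands the job in; it is judged then, once.
Trained networks look in the newest picture that a camera, given by its name, has taken for a name from the list of things; names that differ only in an ending like _2 or _b are one class to them, and where a whole thing is asked for, a point or a joint stands for the part that bears it (a point fixed in the world has none). Each returns a list of dicts, best first, with "score" (0 to 1); they miss things now and then, are a little off and sometimes report something else, mostly with a low value. They report only what shows in the picture. A call takes as long as a camera call. They do not tell look-alikes from the thing itself.
- outline_of(label, camera): "region" (400x640 bool, what is visible of it) and "rect" ([left, top, right, bottom] in pixels, round what is visible of it).
- landmark_of(label, camera): "xy" ([column, row] in pixels: a listed point, or the origin of a listed thing).
The state is a dict: "clock": time; "qpos": joint angles; "qd": joint speeds; "joint_efforts": joint torques, N m; "position": TCP position; "tool_rot": TCP orientation; "force": force on the tool from outside, world axes, zero at the start; "moment": the same for the moment, N m; "grip_width": finger opening in m; "finger_force": force on a finger pad.
Only numpy, scipy, OpenCV 4.12 (cv2) and the standard library are available. Lean on these libraries where they do the work, as an engineer would, in place of code of your own. Each camera call takes 0.05 s, during which the arm holds its last target. There are 200 camera calls.

## Task

The orange printed funnel in the bench vise is finished: pull the vise's sliding jaw fully open by its red handle, lift the funnel out and stand it, spout down, in the mouth of the glass jar so that it rests there on its own. Then tip all five steel balls from the green tray through the funnel into the jar, and put the empty tray back upright on the brown mat, with the funnel left sitting in the jar. Leave the spool, bracket and screwdriver alone.

Things in the scene. Friction and masses are not known exactly. Their poses are not given: they have to be found in the camera images.
- vise: Blue bench vise, fixed. Origin on the bench under the funnel's place; x points to the fixed jaw, z up. Base x = -190 to +75 mm, 120 mm wide; its bed, on which the funnel stands, is at z = 18 mm. The fixed jaw (110 mm wide, top at z = 58 mm) fills x = 27 to 62 mm; two steel side stops (top at z = 40 mm) stand at y = +-34 mm. The moving jaw is on the -x side.
- vise_jaw (a joint): Travel of the moving jaw (m): 0 = closed, 0.045 = fully open at its stop; it slides along the vise's -x with about 4 N of friction and stays where it is left. Closed, its step hooks 4 mm over the foot of the spout, so the funnel cannot be lifted. Its flat carriage, 60 mm wide, top 40 mm above the bench, runs from x = -50 to -140 mm of the vise when closed.
- jaw_handle (a point): Centre of the top face of the red upright handle on the moving jaw, 118 mm above the bench and (closed) at x = -115 mm, y = 0 of the vise. The handle is an upright block 30 mm along the vise's x, 18 mm along its y; its upper 75 mm stand free above the carriage. The axes are those of the vise.
- funnel: Orange printed funnel, about 0.12 kg. Origin at the centre of the spout's lower end, z up. Spout 45 mm outside (37 mm bore), 45 mm long, its foot flange 54 mm in diameter; then a cone to 124 mm diameter and a rim at z = 90 mm. Starts upright in the vise, its axes along the vise's. Sitting in the jar, the cone rests on the jar's rim and the origin is about 43 mm above the jar's underside.
- funnel_ear (a point): Centre of one of two equal upright ears on the funnel's rim, at y = +61 (this one) and -61 mm, z = 100 mm of the funnel. Each is 36 mm along x, 10 mm thick along y (radially), from z = 75 to 125 mm, its upper 35 mm free above the rim: the grips to lift the funnel by.
- tray_post (a point): Centre of the top of the tray's black upright grip post, at x = 57 mm, y = 0, z = 85 mm of the tray, behind its back wall. The post is 20 x 20 mm, its upper 50 mm standing free above the walls. Axes as the tray's.
- jar: Open glass jar standing on the bench, 0.6 kg, 76 mm outside and 68 mm inside diameter, 100 mm high, floor 6 mm thick. Origin at the centre of its underside, z up.
- mat: Brown mat fixed to the bench, 220 mm along x, 160 mm along y, 4 mm thick. Origin at the centre of its underside.
- tray: Green pouring tray, about 0.16 kg empty, on the mat. Origin at the centre of its underside, z up. A trough along x, 90 x 58 mm (50 mm inside), walls 34 mm high, open at the nose (x = -45 mm), closed at x = +45 mm. Its floor rises 8 degrees to the nose (from z = 8 to 20 mm): the balls roll out over the nose when it is tipped nose-down well beyond that; 40 degrees empties it.
- ball1_center (a point): Centre of a steel ball, 16 mm in diameter, 17 g; the five balls start in the tray, at its back.
- ball2_center (a point): Centre of a steel ball, 16 mm in diameter, 17 g; the five balls start in the tray, at its back.
- ball3_center (a point): Centre of a steel ball, 16 mm in diameter, 17 g; the five balls start in the tray, at its back.
- ball4_center (a point): Centre of a steel ball, 16 mm in diameter, 17 g; the five balls start in the tray, at its back.
- ball5_center (a point): Centre of a steel ball, 16 mm in diameter, 17 g; the five balls start in the tray, at its back.
- spool: Bystander: filament spool lying flat, 200 mm diameter, 65 mm high; origin at the centre of its underside.
- bracket: Bystander: orange printed angle bracket, 80 x 50 mm, 58 mm high; origin under its foot plate.
- screwdriver: Bystander: screwdriver lying on the bench along its x, 190 mm long.
Not all that is in view belongs to the job. Of the things that look like the tray, take the one that is nearest to the robot's base at the start.

How it is judged:
By the outcome, as a careful person would: the job done as asked, in the order asked, and still so for the second after the job is handed in, with the robot touching nothing.
It also fails if it takes over 72 s, if anything falls off the work surface, if the arm or the gripper's body presses on something with over 40 N, if the wrist force passes 120 N, or if a joint passes its speed limit or range.

## Working session

There is one attempt and no reset: what is moved stays moved. The work goes in short steps, Python scripts to look and compute and a shell command to move; the robot and the scene stay as the last step left them, time stands still between calls to the robot, and variables do not carry over. Pictures are saved under pics/ and viewed, at most 10 in all, crops included, and the job is handed in when it is done.

```bash
mkdir -p pics; cat > h.py <<'E'
import numpy as np, cv2
from workcell import telemetry, grab_frame, calibration, outline_of, landmark_of
from scipy.spatial.transform import Rotation as R
def ray(cam,uv):
    c=calibration(cam); f=200/np.tan(np.radians(c["fovy"])/2); P=np.array(c["pose"])
    d=P[:3,:3]@np.array([(uv[0]-c["cx"])/f,(uv[1]-c["cy"])/f,1.]); return P[:3,3],d/np.linalg.norm(d)
def atz(cam,uv,z):
    o,d=ray(cam,uv); return o+d*(z-o[2])/d[2]
def proj(cam,p):
    c=calibration(cam); f=200/np.tan(np.radians(c["fovy"])/2); P=np.array(c["pose"])
    q=P[:3,:3].T@(np.array(p)-P[:3,3]); return np.array([c["cx"]+f*q[0]/q[2],c["cy"]+f*q[1]/q[2]])
def snap(cam,name=None):
    im=grab_frame(cam)
    if name: cv2.imwrite(f"pics/{name}.png",im[:,:,::-1])
    return im
def lm(l,cam,n=4): return [(np.round(d["xy"],1).tolist(),round(d["score"],2)) for d in landmark_of(l,cam)[:n]]
def st():
    s=telemetry.observe(); print("t",round(s["clock"],2),"p",np.round(s["position"],4),"rpy",np.round(s["tool_rot"],3),"F",np.round(s["force"],1),"w",round(s["grip_width"],4),"ff",np.round(s["finger_force"],1)); return s
E
python3 - <<'E'
from h import *
st()
for c in("side","top"):
    k=calibration(c); print(c,k["fovy"],k["cx"],k["cy"],np.round(k["pose"],3).tolist())
    im=snap(c,c+"0")
    for l in("vise","jaw_handle","funnel","funnel_ear","tray_post","tray","jar","mat"):
        print(l,lm(l,c))
E
```

```text
t 0.0 p [0.2368 0.578  0.2307] rpy [-3.14   0.     2.753] F [ 0.3 -0.4  0.7] w 0.0855 ff 0.0
side 46.846094609729406 324.3056001509755 196.32821563403022 [[0.894, -0.264, 0.362, 0.094], [-0.448, -0.56, 0.697, -0.977], [0.019, -0.786, -0.619, 0.969], [0.0, 0.0, 0.0, 1.0]]
vise [([372.1, 206.2], 0.6), ([353.0, 284.6], 0.56)]
jaw_handle [([316.2, 271.5], 0.61), ([279.1, 162.6], 0.35), ([265.3, 185.7], 0.19)]
funnel []
funnel_ear [([341.2, 241.9], 0.72)]
tray_post [([277.9, 163.5], 0.97), ([311.5, 125.6], 0.73), ([202.3, 138.2], 0.65)]
tray [([264.2, 185.8], 0.74), ([294.6, 145.8], 0.61), ([216.9, 151.1], 0.58), ([341.5, 240.2], 0.21)]
jar []
mat [([269.0, 184.0], 0.8)]
top 42.01930879110608 318.90969171838776 206.25100319866013 [[-0.021, -0.997, 0.078, 0.44], [-1.0, 0.021, 0.002, -0.006], [-0.004, -0.078, -0.997, 1.934], [0.0, 0.0, 0.0, 1.0]]
vise [([393.5, 213.7], 0.62), ([378.2, 211.6], 0.37)]
jaw_handle [([398.8, 248.0], 0.59)]
funnel [([392.3, 216.4], 0.87)]
funnel_ear [([376.1, 212.4], 0.88)]
tray_post [([173.7, 272.8], 0.8), ([246.1, 217.0], 0.71), ([204.1, 167.7], 0.71)]
tray [([253.7, 234.0], 0.95), ([171.7, 257.7], 0.84), ([204.2, 182.9], 0.83), ([399.4, 247.4], 0.66)]
jar [([319.3, 226.4], 0.81)]
mat [([247.2, 225.3], 0.68), ([316.1, 155.0], 0.56)]
```

```bash
python3 -c "
import cv2,numpy as np
a=cv2.imread('pics/side0.png');b=cv2.imread('pics/top0.png')
cv2.imwrite('pics/both0.png',cv2.resize(np.vstack([a,b]),(480,600),interpolation=cv2.INTER_AREA))"
```

```text
(no output)
```

View pics/top0.png

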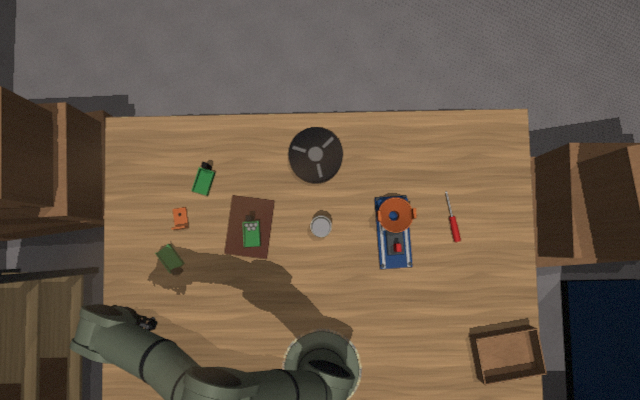

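View pics/side0.png

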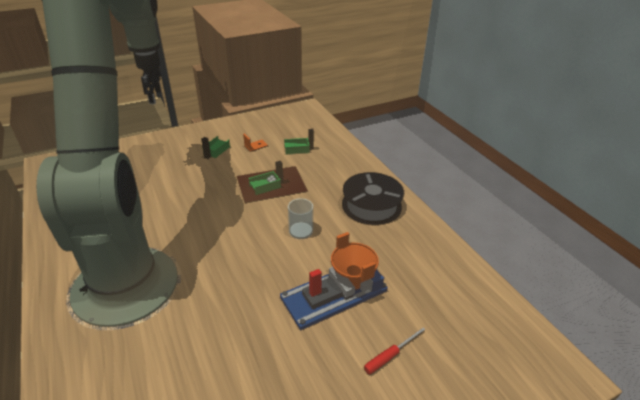

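The top picture shows three tray look-alikes: (253,234) on the mat holding the balls, (171,258) and (204,183), both off the mat. The mat tray is the nearest to the base at about (320,365), so that is my choice. The vise is at (393,232), the funnel at (394,215), the red handle at (398,247) and the jar at (320,226). I'll measure these and check the tray in a crop.

```bash
cat >> h.py <<'E'
def tri(uvs):
    A=np.zeros((3,3));b=np.zeros(3)
    for c,uv in uvs:
        o,d=ray(c,uv);M=np.eye(3)-np.outer(d,d);A+=M;b+=M@o
    return np.linalg.solve(A,b)
E
python3 - <<'E'
from h import *
T=cv2.imread("pics/top0.png");S=cv2.imread("pics/side0.png")
cv2.imwrite("pics/crop0.png",np.hstack([cv2.resize(T[180:280,210:310],(400,400),interpolation=3),cv2.resize(T[180:280,350:450],(400,400),interpolation=3)]))
snap("top");snap("side")
def f(n,c,uv,z): print(n,c,np.round(atz(c,uv,z),4))
for n,c,uv,z in [("handle","top",(398.8,248),.118),("handle","side",(316.2,271.5),.118),("funnel","top",(392.3,216.4),.018),("post","top",(246.1,217),.089),("post","side",(277.9,163.5),.089),("post","top",(173.7,272.8),.085),("post","top",(204.1,167.7),.085),
 ("tray","top",(253.7,234),.004),("tray","side",(264.2,185.8),.004),("tray2","top",(171.7,257.7),0),("tray3","top",(204,183),0),("jar","top",(319.3,226.4),0),("mat","top",(247.2,225.3),0),("mat","side",(269,184),0),("ear","top",(376.1,212.4),.118),("ear","side",(341.2,241.9),.118)]: f(n,c,uv,z)
for n,z in (("vise",.018),("mat",.004),("tray",.03),("jar",.1),("funnel",.108),("jaw_handle",.118)):
  for c in("top","side"):
    for d in outline_of(n,c)[:3 if n in("tray",) else 1]:
        m=d["region"].astype(np.uint8);ys,xs=np.nonzero(m)
        pts=np.array([atz(c,(x,y),z)[:2] for x,y in zip(xs,ys)],np.float32)
        (cc,wh,a)=cv2.minAreaRect(pts*1000)
        print(n,c,round(d["score"],2),np.round(d["rect"]),len(xs),"rect mm",np.round(cc),np.round(wh),round(a,1))
for c in("top","side"):
    for i in range(1,2): print(c,[ (l[0],l[1]) for l in lm("ball1_center",c,6)])
E
```

```text
handle top [ 0.4319 -0.276   0.118 ]
handle side [ 0.4393 -0.2773  0.118 ]
funnel top [ 0.548  -0.2708  0.018 ]
post top [0.5527 0.2579 0.089 ]
post side [0.5471 0.242  0.089 ]
post top [0.361  0.5161 0.085 ]
post top [0.7332 0.4074 0.085 ]
tray top [0.4942 0.2425 0.004 ]
tray side [0.4963 0.2524 0.004 ]
tray2 top [0.413  0.5475 0.    ]
tray3 top [0.6889 0.4269 0.    ]
jar top [ 0.5175 -0.0011  0.    ]
mat top [0.5272 0.2668 0.    ]
mat side [0.5168 0.2602 0.    ]
ear top [ 0.5575 -0.2008  0.118 ]
ear side [ 0.5448 -0.2114  0.118 ]
vise top 0.75 [375. 194. 411. 271.] 1573 rect mm [ 489. -268.] [268. 124.] 2.9Traceback (most recent call last):
  File "<stdin>", line 12, in <module>
  File "h.py", line 8, in atz
    o,d=ray(cam,uv); return o+d*(z-o[2])/d[2]
        ~~~^^^^^^^^
  File "h.py", line 5, in ray
    c=calibration(cam); f=200/np.tan(np.radians(c["fovy"])/2); P=np.array(c["pose"])
ValueError: time passes only in moves, steps and waits
```

View pics/crop0.png

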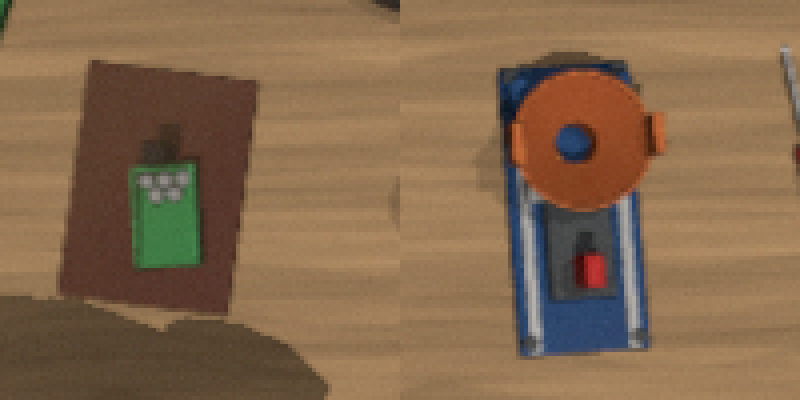

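The crop confirms the mat tray: five balls at its back and the black post behind. I'll cache the calibration and finish the measurement.

```bash
cat > fix.py <<'E'
E
sed -i 's/^def ray/import functools\ncalibration=functools.lru_cache(None)(calibration)\ndef ray/' h.py; rm fix.py
python3 - <<'E'
from h import *
snap("top");snap("side")
def mp(c,xs,ys,z): return np.array([atz(c,(x,y),z)[:2] for x,y in zip(xs,ys)],np.float32)*1000
for n,z in (("mat",.004),("tray",.034),("jar",.1),("funnel",.108),("vise",.018)):
  for c in("top","side"):
    for d in outline_of(n,c)[:3 if n=="tray" else 1]:
        ys,xs=np.nonzero(d["region"])
        (cc,wh,a)=cv2.minAreaRect(mp(c,xs,ys,z)); m=mp(c,xs,ys,z).mean(0)
        print(n,c,round(d["score"],2),np.round(d["rect"]),len(xs),"rect",np.round(cc),np.round(wh),round(a,1),"mean",np.round(m))
for c in("top","side"): print(c,"ball",[np.round(atz(c,l[0],.02),3).tolist() for l in lm("ball1_center",c,6)], "jar",[(l,np.round(atz(c,l[0],0),3).tolist()) for l in lm("jar",c,6)], "post",[(np.round(atz(c,l[0],.089),3).tolist()) for l in lm("tray_post",c,3)])
st()
E
```

```text
mat top 0.97 [223. 196. 271. 261.] 2062 rect [521. 260.] [164. 224.] 82.8 mean [527. 262.]
mat side 0.78 [236. 165. 306. 202.] 1238 rect [525. 257.] [167. 225.] 81.2 mean [524. 244.]
tray top 0.89 [156. 242. 186. 275.] 543 rect [404. 541.] [115.  69.] 36.6 mean [408. 544.]
tray top 0.83 [244. 216. 261. 247.] 456 rect [506. 250.] [ 62. 114.] 89.5 mean [499. 251.]
tray top 0.81 [191. 162. 214. 196.] 500 rect [702. 421.] [ 67. 118.] 72.6 mean [699. 422.]
tray side 0.96 [199. 136. 232. 160.] 466 rect [409. 526.] [154. 102.] 79.3 mean [400. 525.]
tray side 0.88 [250. 159. 284. 191.] 578 rect [525. 245.] [189. 113.] 26.3 mean [508. 240.]
tray side 0.74 [285. 130. 312. 152.] 513 rect [705. 428.] [184. 112.] 64.5 mean [704. 409.]
jar top 0.94 [308. 217. 329. 238.] 375 rect [511.  -5.] [74. 70.] 88.8 mean [512.  -6.]
jar side 0.87 [288. 199. 312. 238.] 965 rect [494. -57.] [175.  76.] 64.5 mean [495. -58.]
funnel top 0.8 [376. 198. 416. 232.] 923 rect [ 550. -268.] [118. 119.] 49.7 mean [ 550. -271.]
funnel side 0.61 [329. 234. 379. 291.] 1714 rect [ 546. -263.] [132. 169.] 15.8 mean [ 548. -275.]
vise top 0.58 [378. 194. 411. 270.] 1511 rect [ 491. -270.] [271. 121.] 2.8 mean [ 452. -267.]
vise side 0.77 [280. 268. 387. 333.] 3489 rect [ 496. -265.] [280. 161.] 3.6 mean [ 471. -286.]
top ball [] jar [(([319.2, 228.5], 0.83), [0.51, -0.001, 0.0])] post [[0.372, 0.517, 0.089], [0.75, 0.412, 0.089], [0.553, 0.262, 0.089]]
side ball [] jar [(([299.1, 227.5], 0.74), [0.519, 0.008, 0.0])] post [[0.561, 0.271, 0.089], [0.358, 0.498, 0.089], [0.747, 0.404, 0.089]]
t 2.0 p [0.2369 0.5783 0.2313] rpy [-3.142  0.     2.753] F [ 0.1 -0.8 -0.1] w 0.0851 ff 0.0
```

```bash
for i in 1 2; do python3 -m inch '[[-0.035,-0.0158,0,0,0,0,0],[-0.035,-0.0158,0,0,0,0,0],[-0.035,-0.0158,0,0,0,0,0],[-0.035,-0.0158,0,0,0,0,0],[-0.035,-0.0158,0,0,0,0,0]]'; done
for i in 1 2 3; do python3 -m inch '[[-0.0122,-0.0394,0,0,0,0,0],[-0.0122,-0.0394,0,0,0,0,0],[-0.0122,-0.0394,0,0,0,0,0],[-0.0122,-0.0394,0,0,0,0,0],[-0.0122,-0.0394,0,0,0,0,0]]'; done
for i in 1 2 3; do python3 -m inch '[[0,0,0,0,0,0.149,0],[0,0,0,0,0,0.149,0],[0,0,0,0,0,0.149,0],[0,0,0,0,0,0.149,0],[0,0,0,0,0,0.149,0]]'; done
python3 -m inch '[[0,0,0,0,0,0.149,0],[0,0,0,0,0,0.149,0],[0,0,0,0,0,0.149,0],[0,0,0,0,0,0,0],[0,0,0,0,0,0,0]]'
python3 -c "
from h import *
s=st();print(s['qpos'])
for c in('top','side'):
    snap(c);[print(n,c,[(l,np.round(atz(c,l[0],z),4).tolist()) for l in lm(n,c,2)]) for n,z in (('jaw_handle',.118),('funnel',.018),('vise',0))]
"
```

```text
clock: 2.5
position: [0.3698, 0.4377, 0.2314]
tool_rot: [3.141, 0.0, 2.753]
force: [-0.2, -0.4, 0.5]
grip_width: 0.0854
finger_force: 0.0
clock: 3.0
position: [0.5019, 0.2982, 0.2315]
tool_rot: [3.141, 0.0, 2.753]
force: [0.9, 0.5, 0.5]
grip_width: 0.085
finger_force: 0.0
clock: 3.5
position: [0.4823, 0.0924, 0.2315]
tool_rot: [3.141, 0.0, 2.753]
force: [0.6, 0.1, -0.6]
grip_width: 0.0854
finger_force: 0.0
clock: 4.0
position: [0.4641, -0.113, 0.2316]
tool_rot: [3.141, 0.001, 2.753]
force: [0.7, -1.0, 0.4]
grip_width: 0.0854
finger_force: 0.0
clock: 4.5
position: [0.4459, -0.3185, 0.2315]
tool_rot: [3.142, 0.0, 2.753]
force: [1.3, -0.2, 0.8]
grip_width: 0.0855
finger_force: 0.0
clock: 5.0
position: [0.4462, -0.3169, 0.2314]
tool_rot: [3.141, 0.0, 2.002]
force: [0.4, -0.2, -0.2]
grip_width: 0.0855
finger_force: 0.0
clock: 5.5
position: [0.4463, -0.3168, 0.2314]
tool_rot: [3.141, -0.0, 1.257]
force: [0.4, -0.2, 0.7]
grip_width: 0.0857
finger_force: 0.0
clock: 6.0
position: [0.4463, -0.3167, 0.2314]
tool_rot: [3.141, -0.0, 0.512]
force: [0.3, -0.7, -0.2]
grip_width: 0.0857
finger_force: 0.0
clock: 6.5
position: [0.4463, -0.3167, 0.2312]
tool_rot: [3.141, 0.0, 0.076]
force: [0.0, -0.2, 0.3]
grip_width: 0.0854
finger_force: 0.0
t 6.5 p [ 0.4463 -0.3167  0.2312] rpy [3.141 0.    0.076] F [ 0.  -0.2  0.3] w 0.0854 ff 0.0
[-0.12618045  0.5700809   0.93546512  1.83790465 -0.5378706   1.0108745
 -0.46300605]
jaw_handle top [(([400.9, 246.6], 0.51), [0.4366, -0.2834, 0.118])]
funnel top [(([391.0, 216.8], 0.7), [0.5466, -0.2659, 0.018])]
vise top [(([392.8, 214.1], 0.8), [0.5575, -0.2754, 0.0])]
jaw_handle side [(([311.0, 270.6], 0.62), [0.429, -0.2691, 0.118])]
funnel side [(([353.6, 284.6], 0.57), [0.5499, -0.2809, 0.018])]
vise side [(([349.7, 286.0], 0.87), [0.5465, -0.2674, 0.0]), (([375.1, 204.2], 0.41), [0.7949, 0.0052, 0.0])]
```

```bash
python3 -m inch '[[-0.009,-0.042,0,0,0,0.025,0],[0,0,0.04,0,0,0,0],[0,0,0.04,0,0,0,0],[0,0,0.04,0,0,0,0],[0,0,0.033,0,0,0,0]]'
python3 -m inch '[[0,0,0,0,0,0,0.6],[0,0,0,0,0,0,0.9],[0,0,0,0,0,0,1],[0,0,0,0,0,0,1],[0,0,0,0,0,0,1]]' 25
python3 -m inch '[[0,0,0,0,0,0,1],[0,0,0,0,0,0,1],[0,0,0,0,0,0,1]]' 40
```

```text
clock: 7.4
position: [0.434, -0.2751, 0.0765]
tool_rot: [-3.141, 0.001, 0.047]
force: [0.5, -0.5, -0.7]
grip_width: 0.0852
finger_force: 0.0
clock: 7.9
position: [0.435, -0.2777, 0.0798]
tool_rot: [3.137, -0.003, 0.045]
force: [2.7, -1.1, 4.1]
grip_width: 0.0177
finger_force: 33.8
clock: 8.2
position: [0.4351, -0.2776, 0.0798]
tool_rot: [3.138, -0.003, 0.045]
force: [0.2, -11.6, 5.2]
grip_width: 0.0177
finger_force: 39.6
```

```bash
python3 -m inch '[[-0.01,0.002,-0.002,0,0,0,1],[-0.01,0,0,0,0,0,1],[-0.01,0,0,0,0,0,1],[-0.01,0,0,0,0,0,1]]'
python3 -m inch '[[-0.005,0,0,0,0,0,1],[-0.003,0,0,0,0,0,1],[0,0,0,0,0,0,1]]'
```

```text
clock: 8.6
position: [0.3942, -0.2796, 0.0801]
tool_rot: [3.14, 0.0, 0.046]
force: [5.0, -9.5, -36.4]
grip_width: 0.0177
finger_force: 43.9
clock: 8.9
position: [0.3894, -0.2799, 0.0805]
tool_rot: [3.139, -0.004, 0.048]
force: [22.9, -7.0, -39.6]
grip_width: 0.0173
finger_force: 43.4
```

```bash
python3 -m inch '[[0,0,0.002,0,0,0,1],[0,0,0,0,0,0,0],[0,0,0,0,0,0,0],[0,0,0,0,0,0,0],[0,0,0,0,0,0,0]]'
python3 -m inch '[[0,0,-0.04,0,0,0,0],[0,0,-0.04,0,0,0,0],[0,0,-0.04,0,0,0,0],[0,0,-0.04,0,0,0,0],[0,0,0,0,0,0,0]]'
python3 -c "
from h import *
s=st()
for c in('top','side'):
    snap(c,c+'1');[print(n,c,[(l,np.round(atz(c,l[0],z),4).tolist()) for l in lm(n,c,2)]) for n,z in (('jaw_handle',.118),('funnel',.018),('funnel_ear',.118),('vise',0))]
    for d in outline_of('funnel',c)[:1]:
        ys,xs=np.nonzero(d['region']);print(d['rect'],xs.mean(),ys.mean())
a=cv2.imread('pics/top1.png')[180:280,350:450];b=cv2.imread('pics/side1.png')[200:350,240:440]
cv2.imwrite('pics/crop1.png',np.hstack([cv2.resize(a,(320,320),interpolation=3),cv2.resize(b,(427,320),interpolation=3)]))
"
```

```text
clock: 9.4
position: [0.3864, -0.2797, 0.0785]
tool_rot: [3.141, -0.0, 0.046]
force: [-0.7, 0.2, 0.1]
grip_width: 0.0747
finger_force: 0.0
clock: 9.9
position: [0.3875, -0.2809, 0.242]
tool_rot: [3.139, -0.005, 0.046]
force: [0.9, 0.3, -0.7]
grip_width: 0.0851
finger_force: 0.0
t 9.9 p [ 0.3875 -0.2809  0.242 ] rpy [ 3.139 -0.005  0.046] F [ 0.9  0.3 -0.7] w 0.0851 ff 0.0
jaw_handle top [(([399.1, 261.2], 0.64), [0.3863, -0.2755, 0.118])]
funnel top [(([391.4, 216.0], 0.58), [0.5495, -0.2675, 0.018]), (([394.5, 214.0], 0.38), [0.5566, -0.2791, 0.018])]
funnel_ear top [(([377.6, 214.0], 0.83), [0.5518, -0.2059, 0.118])]
vise top [(([393.4, 214.7], 0.76), [0.5552, -0.2775, 0.0])]
[374.9, 198.1, 417.1, 230.7] 395.34493670886076 214.6276371308017
jaw_handle side [(([299.1, 275.6], 0.79), [0.3958, -0.2714, 0.118])]
funnel side [(([351.2, 281.9], 0.9), [0.5487, -0.2698, 0.018])]
funnel_ear side [(([343.5, 242.1], 0.94), [0.5499, -0.2147, 0.118])]
vise side [(([352.9, 287.8], 0.84), [0.5512, -0.2768, 0.0])]
[331.2, 231.5, 380.2, 293.7] 353.62336925694837 261.67498581962565
```

View pics/crop1.png

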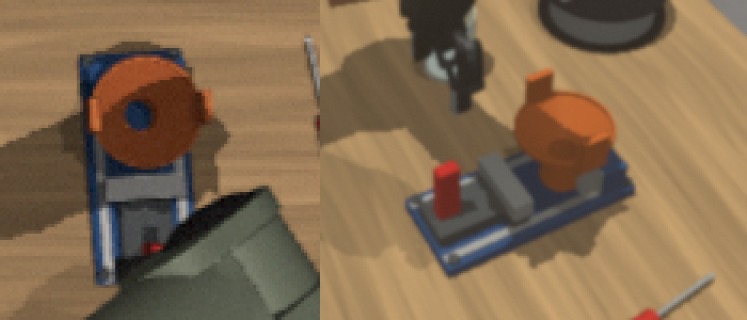

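The jaw is fully open and its step is clear of the funnel foot; the ears are at crop pixels (95,110) and (207,107). Next I grip the +y ear.

```bash
python3 -m inch '[[0.041,-0.0156,0,0,0,0,0],[0.041,-0.0156,0,0,0,0,0],[0.041,-0.0156,0,0,0,0,0],[0.041,-0.0156,0,0,0,0,0],[0,0,0,0,0,0,0]]'
python3 -m inch '[[0,0,0.04,0,0,0,0],[0,0,0.04,0,0,0,0],[0,0,0.03,0,0,0,0],[0,0,0.02,0,0,0,0],[0,0,0,0,0,0,0]]'
python3 -m inch '[[0,0,0,0,0,0,0.5],[0,0,0,0,0,0,0.8],[0,0,0,0,0,0,0.85],[0,0,0,0,0,0,1],[0,0,0,0,0,0,1]]' 30
python3 -m inch '[[0,0,0,0,0,0,1],[0,0,0,0,0,0,1],[0,0,0,0,0,0,1]]' 60
```

```text
clock: 11.0
position: [0.5517, -0.2064, 0.2371]
tool_rot: [-3.142, 0.0, 0.052]
force: [-0.6, 0.2, 0.3]
grip_width: 0.0851
finger_force: 0.0
clock: 11.5
position: [0.546, -0.2097, 0.1061]
tool_rot: [-3.141, 0.004, 0.045]
force: [-0.6, -0.6, 0.7]
grip_width: 0.0854
finger_force: 0.0
clock: 12.0
position: [0.5476, -0.2099, 0.1087]
tool_rot: [3.142, -0.001, 0.046]
force: [-0.5, -0.5, 0.1]
grip_width: 0.0125
finger_force: 0.0
clock: 12.3
position: [0.5477, -0.2101, 0.1089]
tool_rot: [3.141, -0.001, 0.046]
force: [-1.0, 0.0, 7.5]
grip_width: 0.0096
finger_force: 58.9
```

```bash
python3 -m inch '[[0,0,-0.01,0,0,0,1],[0,0,-0.02,0,0,0,1],[0,0,-0.04,0,0,0,1],[0,0,-0.04,0,0,0,1],[0,0,-0.04,0,0,0,1]]'
python3 -m inch '[[0,-0.02,0,0,0,0,1],[-0.0036,-0.037,0,0,0,0,1],[-0.0036,-0.037,0,0,0,0,1],[-0.0036,-0.037,0,0,0,0,1],[-0.0036,-0.037,0,0,0,0,1]]'
python3 -m inch '[[-0.0036,-0.037,0,0,0,0,1],[-0.0036,-0.037,0,0,0,0,1],[-0.0036,-0.028,0,0,0,0,1],[0,0,0,0,0,0,1],[0,0,0,0,0,0,1]]'
python3 -c "
from h import *
s=st()
for c in('top','side'):
    snap(c,c+'2');[print(n,c,[(l,np.round(atz(c,l[0],z),4).tolist()) for l in lm(n,c,2)]) for n,z in (('jar',0),('funnel',.165),('funnel_ear',.265))]
    for n in('jar','funnel'):
     for d in outline_of(n,c)[:1]:
        ys,xs=np.nonzero(d['region']);print(n,d['score'],d['rect'],xs.mean(),ys.mean())
a=cv2.imread('pics/top2.png')[180:280,270:370];b=cv2.imread('pics/side2.png')[120:270,220:420]
cv2.imwrite('pics/crop2.png',np.hstack([cv2.resize(a,(320,320),interpolation=3),cv2.resize(b,(427,320),interpolation=3)]))
"
```

```text
clock: 12.8
position: [0.5469, -0.21, 0.2605]
tool_rot: [3.141, 0.0, 0.045]
force: [1.5, 0.2, -0.8]
grip_width: 0.0092
finger_force: 58.6
clock: 13.3
position: [0.5247, -0.0414, 0.2588]
tool_rot: [-3.141, -0.0, 0.045]
force: [1.0, 0.4, -1.4]
grip_width: 0.0092
finger_force: 58.6
clock: 13.8
position: [0.5097, 0.0589, 0.2587]
tool_rot: [-3.142, -0.0, 0.047]
force: [-0.7, -0.9, -2.0]
grip_width: 0.0096
finger_force: 58.7
t 13.8 p [0.5097 0.0589 0.2587] rpy [-3.142 -0.     0.047] F [-0.7 -0.9 -2. ] w 0.0096 ff 58.7
jar top [(([318.1, 227.1], 0.59), [0.515, 0.0034, 0.0])]
funnel top [(([314.9, 228.1], 0.81), [0.5054, 0.0136, 0.165])]
funnel_ear top [(([451.2, 213.0], 0.51), [0.5411, -0.4258, 0.265])]
funnel 0.56 [310.4, 206.9, 339.5, 242.2] 326.80276816608995 227.31314878892732
jar side [(([300.3, 230.7], 0.84), [0.5165, -0.0068, 0.0]), (([298.5, 188.6], 0.7), [0.5993, 0.1921, 0.0])]
funnel side [(([298.0, 187.7], 0.76), [0.5136, -0.0025, 0.165])]
funnel_ear side [(([286.1, 146.8], 0.61), [0.5092, 0.0666, 0.265])]
jar 0.87 [288.1, 199.8, 312.7, 239.2] 300.27194860813705 218.27944325481798
funnel 0.75 [279.5, 251.4, 389.3, 331.6] 332.7377349839523 291.6121045392022
```

View pics/crop2.png

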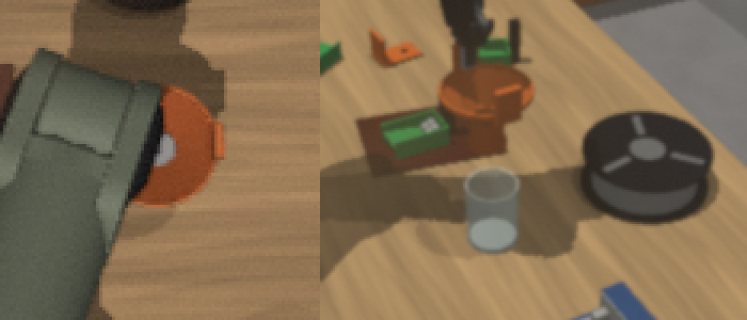

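```bash
python3 -c "
from h import *
print('funnel rim top',atz('top',(318.4,225.8),.255),'side',atz('side',(298.2,163),.255))
print('jar rim side',atz('side',(300.6,205.7),.1))
d=cv2.imread('pics/top0.png')
g=cv2.resize(d[205:250,295:345],(1000,900),interpolation=cv2.INTER_CUBIC)
for p in [(0.513,-0.001,0.1),(0.513,-0.001,0)]: print(proj('side',p),proj('top',p))
o=cv2.imread('pics/side2.png')[185:250,270:330];t=d[200:255,290:350]
cv2.imwrite('pics/crop3.png',np.hstack([cv2.resize(t,(390,390),interpolation=3),cv2.resize(o,(360,390),interpolation=3)]))
"
```

```text
funnel rim top [0.50930401 0.00118136 0.255     ] side [ 0.51284676 -0.00924623  0.255     ]
jar rim side [ 0.51857947 -0.00759738  0.1       ]
[297.96843927 204.93423413] [319.21220986 226.53788153]
[298.50666056 229.8895614 ] [319.30179462 227.6010711 ]
```

View pics/crop3.png

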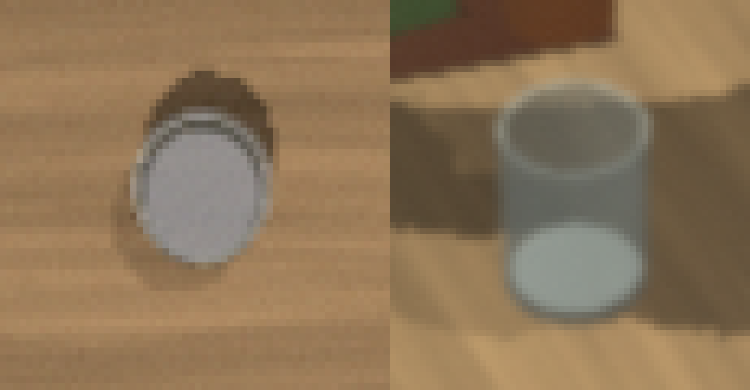

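The jar rim is centred at about (300.7,205.8) in the side view and (320.6,227.7) in the top view; the funnel is 2–3 mm off its axis. I'll correct that and lower, watching the force.

```bash
python3 -m inch '[[0.002,0.003,0.02,0,0,0,1],[0,0,0.02,0,0,0,1],[0,0,0.02,0,0,0,1],[0,0,0.01,0,0,0,1],[0,0,0,0,0,0,1]]'
python3 -m inch '[[0,0,0.006,0,0,0,1],[0,0,0.006,0,0,0,1],[0,0,0.006,0,0,0,1]]'
python3 -m inch '[[0,0,0.006,0,0,0,1],[0,0,0.006,0,0,0,1],[0,0,0.006,0,0,0,1]]'
```

```text
clock: 14.9
position: [0.5116, 0.0556, 0.1876]
tool_rot: [3.141, 0.001, 0.046]
force: [-0.2, 0.1, -1.1]
grip_width: 0.0093
finger_force: 58.7
clock: 15.2
position: [0.5122, 0.0559, 0.1702]
tool_rot: [-3.141, -0.001, 0.046]
force: [-1.1, 0.0, -1.4]
grip_width: 0.009
finger_force: 58.8
clock: 15.5
position: [0.512, 0.0558, 0.1518]
tool_rot: [3.142, 0.0, 0.046]
force: [0.1, -0.4, -1.3]
grip_width: 0.0096
finger_force: 58.8
```

```bash
python3 -m inch '[[0,0,0.006,0,0,0,1],[0,0,0.004,0,0,0,1],[0,0,0,0,0,0,1]]'
python3 -m inch '[[0,0,0.004,0,0,0,1],[0,0,0,0,0,0,1]]'
python3 -m inch '[[0,0,0.002,0,0,0,1],[0,0,0,0,0,0,1]]'
```

```text
clock: 15.8
position: [0.5118, 0.0557, 0.1418]
tool_rot: [3.141, 0.001, 0.046]
force: [0.1, -0.1, -1.1]
grip_width: 0.0093
finger_force: 58.8
clock: 16.0
position: [0.5119, 0.0558, 0.138]
tool_rot: [-3.142, 0.0, 0.046]
force: [0.1, -0.0, -1.6]
grip_width: 0.0087
finger_force: 58.8
clock: 16.2
position: [0.5121, 0.0557, 0.1362]
tool_rot: [3.141, -0.0, 0.046]
force: [0.1, 0.0, -1.1]
grip_width: 0.0094
finger_force: 58.9
```

```bash
python3 -m inch '[[0,0,0.002,0,0,0,1],[0,0,0,0,0,0,1]]'
python3 -m inch '[[0,0,0.002,0,0,0,1],[0,0,0,0,0,0,1]]'
python3 -m inch '[[0,0,0.002,0,0,0,1],[0,0,0,0,0,0,1]]'
```

```text
clock: 16.4
position: [0.5122, 0.0555, 0.1343]
tool_rot: [3.141, -0.001, 0.046]
force: [1.0, -2.4, 0.1]
grip_width: 0.0091
finger_force: 59.2
clock: 16.6
position: [0.5127, 0.0552, 0.1327]
tool_rot: [3.141, -0.002, 0.045]
force: [0.3, -3.0, 9.9]
grip_width: 0.0093
finger_force: 60.3
clock: 16.8
position: [0.5135, 0.0544, 0.1316]
tool_rot: [3.14, -0.003, 0.045]
force: [-0.3, -4.8, 27.9]
grip_width: 0.0091
finger_force: 63.6
```

```bash
python3 -m inch '[[0,0,-0.002,0,0,0,1],[0,0,0,0,0,0,0.8],[0,0,0,0,0,0,0.5],[0,0,0,0,0,0,0.5],[0,0,0,0,0,0,0.5]]'
python3 -m inch '[[0,0,-0.01,0,0,0,0.5],[0,0,-0.03,0,0,0,0.5],[0,0,-0.045,0,0,0,0.5],[0,0,-0.045,0,0,0,0],[0,0,0,0,0,0,0]]'
python3 -m inch '[[0.008,-0.04,0,0,0,0,0],[0.008,-0.04,0,0,0,0,0],[0.008,-0.04,0,0,0,0,0],[0.008,-0.04,0,0,0,0,0],[0,0,0,0,0,0,0]]'
python3 -c "
from h import *
s=st();print(np.round(s['qpos'],2))
for c in('top','side'):
    snap(c,c+'4');[print(n,c,[(l,np.round(atz(c,l[0],z),4).tolist()) for l in lm(n,c,3)]) for n,z in (('jar',0),('funnel',.043),('funnel_ear',.143),('tray_post',.089),('tray',.004))]
    for d in outline_of('tray',c)[:3]:
        ys,xs=np.nonzero(d['region']);print('tray',d['score'],d['rect'],xs.mean(),ys.mean())
a=cv2.imread('pics/top4.png')[180:280,220:370];b=cv2.imread('pics/side4.png')[130:250,220:340]
cv2.imwrite('pics/crop4.png',np.hstack([cv2.resize(a,(480,320),interpolation=3),cv2.resize(b,(320,320),interpolation=3)]))
"
```

```text
clock: 17.3
position: [0.5118, 0.0559, 0.1321]
tool_rot: [-3.142, 0.0, 0.046]
force: [0.0, -0.3, 0.1]
grip_width: 0.043
finger_force: 0.0
clock: 17.8
position: [0.5138, 0.0552, 0.2673]
tool_rot: [-3.14, -0.006, 0.045]
force: [0.8, -0.5, -1.7]
grip_width: 0.0704
finger_force: 0.0
clock: 18.3
position: [0.5364, 0.2225, 0.2617]
tool_rot: [3.142, 0.001, 0.053]
force: [-1.0, -0.1, -0.7]
grip_width: 0.0853
finger_force: 0.0
t 18.3 p [0.5364 0.2225 0.2617] rpy [3.142e+00 1.000e-03 5.300e-02] F [-1.  -0.1 -0.7] w 0.0853 ff 0.0
[-1.16  0.65  1.05  1.72 -0.61  1.15 -1.44]
jar top [(([321.9, 227.7], 0.38), [0.5124, -0.0106, 0.0])]
funnel top [(([320.8, 226.0], 0.89), [0.5171, -0.0067, 0.043])]
funnel_ear top [(([397.0, 212.6], 0.27), [0.5537, -0.2701, 0.143])]
tray_post top [(([205.9, 165.6], 0.88), [0.74, 0.4, 0.089]), (([174.9, 270.6], 0.79), [0.3688, 0.5107, 0.089]), (([245.9, 216.1], 0.58), [0.5559, 0.2586, 0.089])]
tray top [(([205.5, 181.3], 0.97), [0.6946, 0.4204, 0.004]), (([173.6, 255.1], 0.69), [0.4225, 0.5394, 0.004]), (([253.3, 233.3], 0.6), [0.4969, 0.2439, 0.004])]
tray 0.81 [193.
[... 266 characters left out ...]
 0.0])]
funnel side [(([302.7, 225.0], 0.59), [0.5146, -0.0299, 0.043])]
funnel_ear side [(([291.5, 183.4], 0.63), [0.5162, 0.0519, 0.143])]
tray_post side [(([308.6, 128.4], 0.81), [0.7409, 0.4119, 0.089]), (([280.5, 159.4], 0.58), [0.5645, 0.2613, 0.089]), (([204.8, 139.1], 0.58), [0.3669, 0.4994, 0.089])]
tray side [(([214.2, 149.0], 0.73), [0.4065, 0.5554, 0.004]), (([262.9, 184.0], 0.63), [0.4959, 0.2641, 0.004]), (([295.2, 148.8], 0.55), [0.6897, 0.4254, 0.004])]
tray 0.71 [200.5, 138.6, 234.7, 159.6] 214.28721174004193 146.9392033542977
tray 0.67 [249.0, 162.3, 282.9, 193.6] 267.55128205128204 180.1813186813187
tray 0.6 [283.5, 129.2, 314.7, 154.8] 299.9482071713147 143.96613545816734
```

View pics/crop4.png

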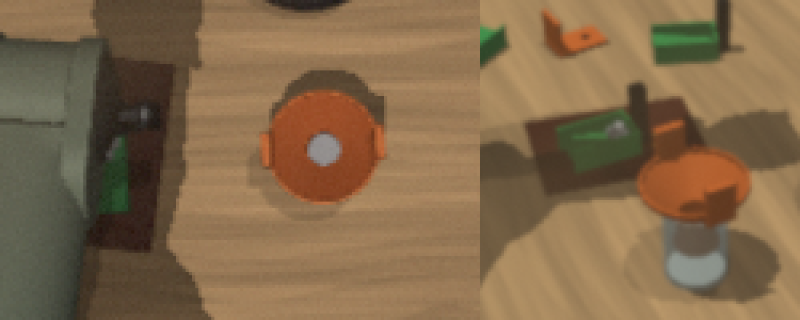

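The funnel sits level in the jar, with its rim centred at about (320.9,226.3) in the top view. Next is the tray post, at (279,162) in the side view and about (0.556,0.259) in the world frame.

```bash
python3 -m inch '[[0.0215,-0.0355,0,0,0,0,0],[0,0,0.03,0,0,0,0],[0,0,0.04,0,0,0,0],[0,0,0.03,0,0,0,0],[0,0,0,0,0,0,0]]'
python3 -c "
from h import *
s=st();snap('side','side5');p=s['position'];print(proj('side',p),[proj('side',(x,.259,.089)) for x in(.546,.556,.566)])
print(lm('tray_post','side',3));im=cv2.imread('pics/side5.png')[110:210,225:325]
cv2.imwrite('pics/crop5.png',cv2.resize(im,(500,500),interpolation=3))"
```

```text
clock: 19.5
position: [0.5549, 0.253, 0.1592]
tool_rot: [3.139, 0.005, 0.046]
force: [-0.1, 0.1, 0.0]
grip_width: 0.0857
finger_force: 0.0
t 19.5 p [0.5549 0.253  0.1592] rpy [3.139 0.005 0.046] F [-0.1  0.1  0. ] w 0.0857 ff 0.0
[277.89769542 143.62782414] [array([275.71256394, 161.02449574]), array([278.44708542, 160.33135149]), array([281.16905242, 159.64138954])]
[([308.9, 132.8], 0.91), ([277.9, 159.0], 0.9), ([199.9, 139.2], 0.9)]
```

View pics/crop5.png

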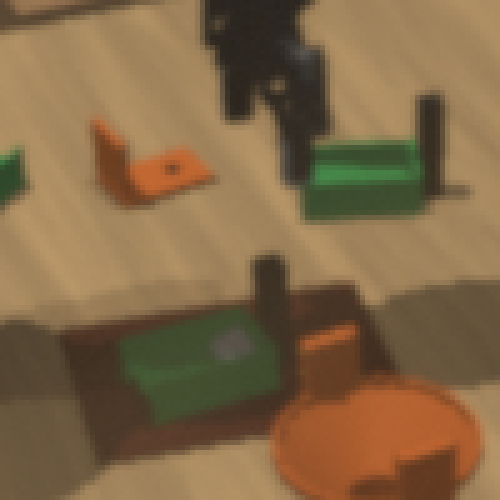

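The post top is at (279,162) in the side view, in line below the fingers. I'll descend and grip.

```bash
python3 -m inch '[[0.002,-0.002,0.035,0,0,0,0],[0,0,0.035,0,0,0,0],[0,0,0.025,0,0,0,0],[0,0,0.016,0,0,0,0],[0,0,0,0,0,0,0]]'
python3 -m inch '[[0,0,0,0,0,0,0.5],[0,0,0,0,0,0,0.65],[0,0,0,0,0,0,0.75],[0,0,0,0,0,0,1],[0,0,0,0,0,0,1]]' 30
python3 -m inch '[[0,0,0,0,0,0,1],[0,0,0,0,0,0,1],[0,0,0,0,0,0,1]]' 90
```

```text
clock: 20.1
position: [0.5584, 0.2556, 0.0511]
tool_rot: [3.141, 0.001, 0.046]
force: [0.2, 0.0, 0.1]
grip_width: 0.0854
finger_force: 0.0
clock: 20.6
position: [0.5587, 0.2556, 0.0519]
tool_rot: [-3.141, -0.001, 0.046]
force: [-1.9, -0.9, 6.5]
grip_width: 0.0202
finger_force: 28.7
clock: 20.9
position: [0.5587, 0.2556, 0.0521]
tool_rot: [-3.141, -0.001, 0.046]
force: [-1.9, -0.7, 9.3]
grip_width: 0.0194
finger_force: 87.0
```

```bash
python3 -m inch '[[0,0,-0.01,0,0,0,1],[0,0,-0.02,0,0,0,1],[0,0,-0.03,0,0,0,1],[0,0,-0.03,0,0,0,1],[0,0,-0.03,0,0,0,1]]'
python3 -m inch '[[0,0,-0.03,0,0,0,1],[0,0,-0.03,0,0,0,1],[0,0,-0.02,0,0,0,1],[0,0,0,0,0,0,1],[0,0,0,0,0,0,1]]'
python3 -c "
from h import *
s=st()
for c in('side','top'):
    snap(c,c+'6');print(lm('tray_post',c),lm('tray',c))
p=s['position'];print('TCP->',[ (c,proj(c,p)) for c in('side','top')])
im=cv2.imread('pics/side6.png')[80:200,220:340];im2=cv2.imread('pics/top6.png')[180:280,220:345]
cv2.imwrite('pics/crop6.png',np.hstack([cv2.resize(im,(400,400),interpolation=3),cv2.resize(im2,(400,320),interpolation=3)[:400] if 0 else cv2.copyMakeBorder(cv2.resize(im2,(400,320),interpolation=3),0,80,0,0,0)]))"
```

```text
clock: 21.4
position: [0.5582, 0.2554, 0.1729]
tool_rot: [3.141, 0.0, 0.045]
force: [0.4, -0.2, -1.8]
grip_width: 0.019
finger_force: 87.4
clock: 21.9
position: [0.5581, 0.2557, 0.2512]
tool_rot: [-3.141, 0.0, 0.046]
force: [-0.1, -0.9, -2.2]
grip_width: 0.0188
finger_force: 87.3
t 21.9 p [0.5581 0.2557 0.2512] rpy [-3.141  0.     0.046] F [-0.1 -0.9 -2.2] w 0.0188 ff 87.3
[([312.4, 125.6], 0.88), ([203.9, 139.3], 0.66), ([273.2, 110.9], 0.57)] [([261.4, 132.1], 0.78), ([294.7, 148.6], 0.67), ([217.2, 149.1], 0.66)]
[([172.1, 269.8], 0.77), ([203.0, 167.0], 0.73), ([235.6, 212.6], 0.57)] [([170.7, 256.6], 0.9), ([244.0, 231.5], 0.81), ([208.3, 178.8], 0.54)]
TCP-> [('side', array([277.27588164, 118.27913646])), ('top', array([239.59729271, 212.43965633]))]
```

View pics/crop6.png

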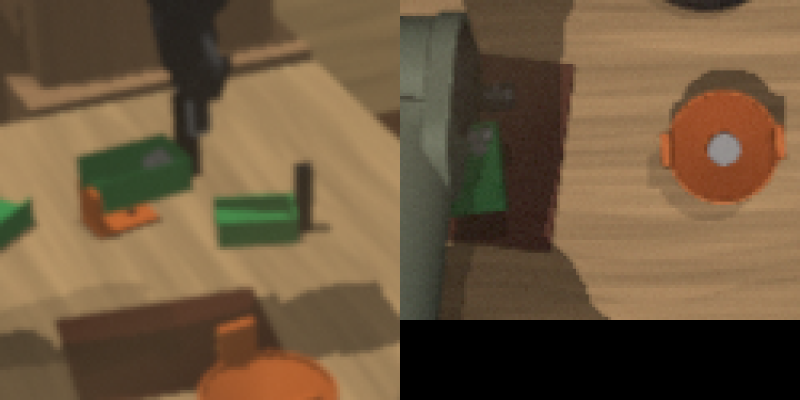

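The tray is held level with the balls at its back, at (150,155) in the crop, and the funnel is still level in the jar. I'll carry it over the funnel.

```bash
python3 -m inch '[[0.004,0.01,0,0,0,0,1],[0.008,0.02,0,0,0,0,1],[0.01,0.03,0,0,0,0,1],[0.01,0.04,0,0,0,0,1],[0.01,0.04,0,0,0,0,1]]'
python3 -m inch '[[0.01,0.04,0,0,0,0,1],[0.008,0.04,0,0,0,0,1],[0.006,0.02,0,0,0,0,1],[0.004,0.01,0,0,0,0,1],[0.002,0.008,0,0,0,0,1]]'
python3 -m inch '[[0,0,0.01,0,0,0,1],[0,0,0.02,0,0,0,1],[0,0,0.015,0,0,0,1],[0,0,0.008,0,0,0,1],[0,0,0,0,0,0,1]]'
python3 -c "
from h import *
s=st();print(np.round(s['qpos'],2));p=s['position'];z=p[2]-.048
for c in('side','top'):
    snap(c,c+'7');print(c,'post',[(l,np.round(atz(c,l[0],z+.085),3)) for l in lm('tray_post',c)],'tray',[(l,np.round(atz(c,l[0],z),3)) for l in lm('tray',c)],'funnel',[(l,np.round(atz(c,l[0],.043),3)) for l in lm('funnel',c,2)])
a=cv2.imread('pics/top7.png')[150:300,240:400]
hs=cv2.cvtColor(a,cv2.COLOR_BGR2HSV);m=((hs[...,0]>45)&(hs[...,0]<75)&(hs[...,1]>120)).astype(np.uint8);print(m.sum())
ys,xs=np.nonzero(m);pts=np.array([atz('top',(x+240,y+150),z+.034)[:2]*1000 for x,y in zip(xs,ys)],np.float32)
print(cv2.minAreaRect(pts),pts.min(0),pts.max(0))
"
```

```text
clock: 22.7
position: [0.6071, 0.1155, 0.2512]
tool_rot: [3.141, -0.0, 0.046]
force: [0.8, 0.5, -1.9]
grip_width: 0.0188
finger_force: 87.4
clock: 23.2
position: [0.6423, 0.0003, 0.2511]
tool_rot: [-3.142, 0.0, 0.045]
force: [-0.2, -0.4, -2.7]
grip_width: 0.0192
finger_force: 87.4
clock: 23.7
position: [0.6416, 0.0019, 0.1971]
tool_rot: [3.142, 0.002, 0.047]
force: [-0.1, 0.2, -2.0]
grip_width: 0.0189
finger_force: 87.5
t 23.7 p [0.6416 0.0019 0.1971] rpy [3.142e+00 2.000e-03 4.700e-02] F [-0.1  0.2 -2. ] w 0.0189 ff 87.5
[-0.63  0.78  0.91  1.62 -0.68  1.09 -1.06]
side post [(([202.6, 138.8], 0.83), array([0.316, 0.26 , 0.234])), (([336.0, 155.7], 0.78), array([0.64 , 0.007, 0.234])), (([312.7, 126.6], 0.57), array([0.651, 0.188, 0.234]))] tray [(([214.6, 149.3], 0.84), array([0.36 , 0.323, 0.149])), (([257.3, 148.6], 0.65), array([0.488, 0.268, 0.149])), (([296.7, 147.7], 0.61), array([0.607, 0.219, 0.149])), (([318.6, 185.4], 0.6), array([0.582, 0.001, 0.149]))] funnel [(([301.4, 223.3], 0.82), array([ 0.514, -0.021,  0.043]))]
top post [(([202.4, 164.7], 0.88), array([0.72 , 0.38 , 0.234])), (([174.0, 268.7], 0.78), array([0.381, 0.473, 0.234]))] tray [(([202.8, 182.6], 0.91), array([0.671, 0.398, 0.149])), (([173.1, 257.7], 0.79), array([0.415, 0.5  , 0.149])), (([317.9, 207.4], 0.58), array([0.577, 0.002, 0.149]))] funnel [(([321.0, 226.1], 0.75), array([ 0.517, -0.007,  0.043])), (([314.3, 157.6], 0.3), array([0.769, 0.012, 0.043]))]
132
((561.5896606445312, -8.008127212524414), (51.531734466552734, 45.36756896972656), 5.061042308807373) [535.10425  -31.689234] [588.7301    12.443845]
```

```bash
for i in 1 2; do python3 -m inch '[[-0.0008,0,-0.0031,0,0.03,0,1],[-0.0008,0,-0.0031,0,0.03,0,1],[-0.0008,0,-0.0031,0,0.03,0,1],[-0.0008,0,-0.0031,0,0.03,0,1],[-0.0008,0,-0.0031,0,0.03,0,1]]'; done
python3 -m inch '[[0,0,0,0,0,0,1],[0,0,0,0,0,0,1],[0,0,0,0,0,0,1]]'
for i in 1 2; do python3 -m inch '[[-0.0014,0,-0.0051,0,0.05,0,1],[-0.0014,0,-0.0051,0,0.05,0,1],[-0.0014,0,-0.0051,0,0.05,0,1],[-0.0014,0,-0.0051,0,0.05,0,1],[-0.0014,0,-0.0051,0,0.05,0,1]]'; done
python3 -m inch '[[0,0,0,0,0,0,1],[0,0,0,0,0,0,1],[0,0,0,0,0,0,1],[0,0,0,0,0,0,1],[0,0,0,0,0,0,1]]'
python3 -c "
from h import *
st()
for c in('side','top'): snap(c,c+'8');print(c,lm('ball1_center',c,8),lm('funnel',c,1))"
```

```text
clock: 24.6
position: [0.6372, 0.0008, 0.2139]
tool_rot: [-3.142, -0.151, 0.046]
force: [0.7, 0.1, -1.2]
grip_width: 0.0188
finger_force: 87.5
clock: 25.1
position: [0.63, 0.0005, 0.2282]
tool_rot: [-3.141, -0.301, 0.046]
force: [1.2, -0.4, -2.4]
grip_width: 0.0188
finger_force: 87.5
clock: 25.4
position: [0.6303, 0.0006, 0.2278]
tool_rot: [3.141, -0.299, 0.046]
force: [-0.5, 0.1, -2.3]
grip_width: 0.0188
finger_force: 87.5
clock: 25.9
position: [0.6139, -0.0002, 0.2487]
tool_rot: [3.141, -0.552, 0.046]
force: [0.7, 0.8, -1.7]
grip_width: 0.0188
finger_force: 87.6
clock: 26.4
position: [0.6006, -0.0028, 0.3068]
tool_rot: [-3.137, -0.728, 0.044]
force: [-0.5, 0.6, -1.1]
grip_width: 0.0196
finger_force: 87.7
clock: 26.9
position: [0.6003, -0.0026, 0.3057]
tool_rot: [-3.138, -0.726, 0.045]
force: [0.3, -0.3, -2.1]
grip_width: 0.0187
finger_force: 87.7
t 26.9 p [ 0.6003 -0.0026  0.3057] rpy [-3.138 -0.726  0.045] F [ 0.3 -0.3 -2.1] w 0.0187 ff 87.7
side [] [([302.1, 222.9], 0.97)]
top [([181.4, 218.5], 0.7)] [([319.7, 228.5], 0.51)]
```

```bash
python3 -c "
import cv2,numpy as np
b=cv2.imread('pics/side8.png')[120:245,255:380];a=cv2.imread('pics/top8.png')[170:260,275:365]
cv2.imwrite('pics/crop8.png',np.hstack([cv2.resize(b,(500,500),interpolation=3),cv2.copyMakeBorder(cv2.resize(a,(300,300),interpolation=3),0,200,0,0,0)]))"
```

```text
(no output)
```

View pics/crop8.png

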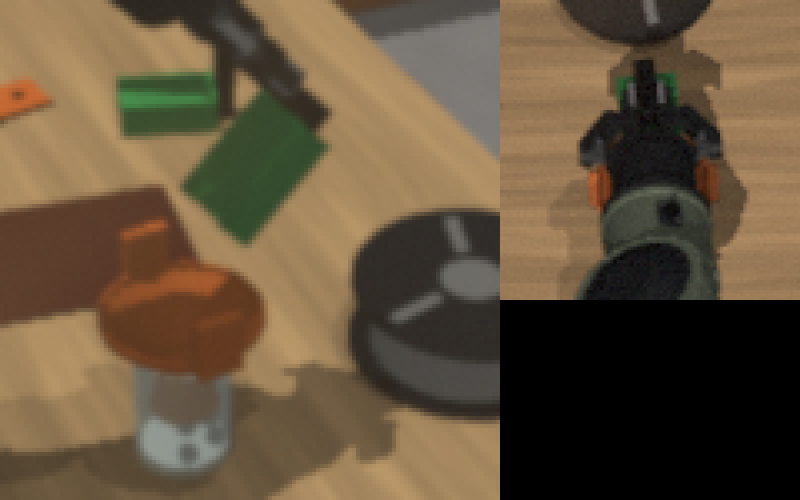

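```bash
python3 -m inch '[[0,0,0,0,-0.06,0,1],[0,0,0,0,-0.12,0,1],[0,0,0,0,-0.12,0,1],[0,0,0,0,-0.12,0,1],[0,0,0,0,-0.12,0,1]]'
python3 -m inch '[[0,0,0,0,-0.12,0,1],[0,0,0,0,-0.066,0,1],[0,0,0,0,0,0,1],[0,0,0,0,0,0,1],[0,0,0,0,0,0,1]]'
python3 -c "
from h import *
s=st();F=[]
for c in('side','top')*3: snap(c,c+'9');F.append(telemetry.observe()['force'][2])
print(np.mean(F),np.round(F,1))
for c in('side','top'): print(c,[(n,lm(n,c,6)) for n in('ball1_center','tray','tray_post')])
im=cv2.imread('pics/side9.png').astype(int)
p=s['position'];o=p+R.from_euler('xyz',s['tool_rot']).as_matrix()@np.array([-.057,0,.048]);print('tray origin',o,proj('side',o))
u,v=proj('side',o+[0,0,.02]).astype(int);
hs=cv2.cvtColor(im.astype(np.uint8),cv2.COLOR_BGR2HSV)
def art(x0,x1,y0,y1):
    for y in range(y0,y1): print(y,''.join('g' if 45<hs[y,x,0]<80 and hs[y,x,1]>100 else ('#' if hs[y,x,1]<60 and hs[y,x,2]>60 else('k' if hs[y,x,2]<60 else '.')) for x in range(x0,x1)))
art(u-22,u+26,v-18,v+16)
"
```

```text
clock: 27.7
position: [0.6009, -0.001, 0.3059]
tool_rot: [-3.138, -0.194, 0.05]
force: [-0.2, 0.3, -1.4]
grip_width: 0.019
finger_force: 87.7
clock: 28.2
position: [0.6007, -0.0016, 0.306]
tool_rot: [-3.135, -0.015, 0.05]
force: [-0.5, 0.3, -1.8]
grip_width: 0.0189
finger_force: 87.8
t 28.2 p [ 0.6007 -0.0016  0.306 ] rpy [-3.135 -0.015  0.05 ] F [-0.5  0.3 -1.8] w 0.0189 ff 87.8
-1.6627396914545798 [-2.2 -2.9 -1.2 -1.7 -1.3 -0.7]
side [('ball1_center', [([324.5, 127.5], 0.74), ([301.3, 226.2], 0.65)]), ('tray', [([295.4, 146.8], 0.79), ([305.4, 158.4], 0.75), ([217.2, 151.7], 0.67), ([323.3, 126.9], 0.39)]), ('tray_post', [([200.2, 139.3], 0.92), ([311.4, 127.9], 0.7), ([324.1, 129.2], 0.58)])]
top [('ball1_center', []), ('tray', [([171.7, 252.0], 0.91), ([206.2, 182.1], 0.69), ([321.0, 217.1], 0.61)]), ('tray_post', [([171.2, 268.9], 0.81), ([203.7, 165.1], 0.74), ([315.5, 156.8], 0.26)])]
tray origin [ 0.54448623 -0.00409097  0.25714396] [307.84856388 158.70379811]
134 .........................kk.........kkkk###kkkk.
135 .........................kk.........kkkk###kkkk.
136 .......
[... 984 characters left out ...]
g..........
155 ...ggggggggggggggggggggggggggg..ggggg.g.........
156 ....ggggggggggggggggggggggggg.gggggggg..........
157 ....ggggggggggggggggggggggg.gg.ggggg.gg.........
158 .......gggggggggggggg..gg.g..gggggggggg.........
159 ........gggggggggggg.ggg..gg.ggg.ggggg..........
160 .........gggggg.g.gg.ggg.g.ggg.gggg.............
161 ..........ggg.....ggggggggg.gggg................
162 ............g...g.g.gggg.gggg...................
163 ..................gggg.g.g......................
164 ..............ggg.ggg...........................
165 ..................gg............................
166 ..............g.g...............................
167 ................................................
```

```bash
python3 -m inch '[[-0.003,-0.02,0,0,-0.015,0,1],[-0.004,-0.04,0,0,0,0,1],[-0.004,-0.04,0,0,0,0,1],[-0.004,-0.04,0,0,0,0,1],[-0.004,-0.04,0,0,0,0,1]]'
python3 -m inch '[[-0.004,-0.04,0,0,0,0,1],[-0.004,-0.03,0,0,0,0,1],[-0.002,-0.009,0,0,0,0,1],[0,0,0.04,0,0,0,1],[0,0,0.04,0,0,0,1]]'
python3 -m inch '[[0,0,0.04,0,0,0,1],[0,0,0.04,0,0,0,1],[0,0,0.03,0,0,0,1],[0,0,0.02,0,0,0,1],[0,0,0,0,0,0,1]]'
python3 -m inch '[[0,0,0.01,0,0,0,1],[0,0,0.01,0,0,0,1],[0,0,0,0,0,0,1]]'
```

```text
clock: 29.3
position: [0.5726, 0.1788, 0.3069]
tool_rot: [-3.136, 0.001, 0.051]
force: [0.0, 0.4, -1.4]
grip_width: 0.0191
finger_force: 87.8
clock: 29.8
position: [0.5592, 0.2561, 0.2268]
tool_rot: [-3.136, -0.0, 0.051]
force: [0.5, 1.1, -2.6]
grip_width: 0.0185
finger_force: 87.7
clock: 30.3
position: [0.558, 0.2561, 0.0955]
tool_rot: [-3.138, 0.004, 0.05]
force: [0.2, 0.0, -1.2]
grip_width: 0.0186
finger_force: 87.7
clock: 30.6
position: [0.5585, 0.257, 0.0768]
tool_rot: [-3.136, 0.002, 0.051]
force: [-0.1, 0.2, -0.1]
grip_width: 0.0191
finger_force: 87.7
```

```bash
python3 -m inch '[[0,0,0.01,-0.005,0,0,1],[0,0,0.008,0,0,0,1],[0,0,0,0,0,0,1]]'
python3 -m inch '[[0,0,0.004,0,0,0,1],[0,0,0,0,0,0,1]]'
python3 -m inch '[[0,0,0.002,0,0,0,1],[0,0,0,0,0,0,1]]'
```

```text
clock: 30.9
position: [0.5581, 0.257, 0.0582]
tool_rot: [-3.142, 0.003, 0.051]
force: [0.6, -0.0, -1.4]
grip_width: 0.0188
finger_force: 87.7
clock: 31.1
position: [0.5586, 0.2569, 0.055]
tool_rot: [-3.141, 0.002, 0.051]
force: [-0.2, -0.3, -1.0]
grip_width: 0.0186
finger_force: 87.7
clock: 31.3
position: [0.5586, 0.2569, 0.0532]
tool_rot: [-3.141, 0.001, 0.051]
force: [0.4, 0.1, -1.6]
grip_width: 0.0189
finger_force: 87.7
```

```bash
python3 -m inch '[[0,0,0.002,0,0,0,1],[0,0,0,0,0,0,1]]'
python3 -m inch '[[0,0,0,0,0,0,0.6],[0,0,0,0,0,0,0.3],[0,0,0,0,0,0,0],[0,0,0,0,0,0,0],[0,0,0,0,0,0,0]]' 20
python3 -m inch '[[0,0,-0.03,0,0,0,0],[0,0,-0.045,0,0,0,0],[0,0,-0.045,0,0,0,0],[0,0,-0.045,0,0,0,0],[0,0,-0.03,0,0,0,0]]'
for i in 1 2; do python3 -m inch '[[-0.03,-0.035,0,0,0,0,0],[-0.03,-0.035,0,0,0,0,0],[-0.03,-0.035,0,0,0,0,0],[-0.03,-0.035,0,0,0,0,0],[0,0,0,0,0,0,0]]'; done
python3 -c "
from h import *
st()
for c in('side','top'): snap(c,c+'10');print(c,[(n,lm(n,c,6)) for n in('ball1_center','tray','funnel','mat','jar')])
print(proj('top',(.5,.254,.02)),proj('top',(.5145,-.006,.1)),proj('side',(.5,.254,.02)))
for c,x0,x1,y0,y1 in(('top',240,266,212,250),('top',306,336,210,243),('side',280,322,178,242)):
    im=cv2.imread('pics/%s10.png'%c);hs=cv2.cvtColor(im,cv2.COLOR_BGR2HSV);print(c,x0,y0)
    for y in range(y0,y1):print(''.join('g' if 45<hs[y,x,0]<80 and hs[y,x,1]>100 else 'o' if hs[y,x,1]>165 else '#' if hs[y,x,1]<70 and hs[y,x,2]>110 else '+' if hs[y,x,1]<80 and hs[y,x,2]>60 else 'k' if hs[y,x,2]<60 else '.' for x in range(x0,x1)))
"
```

```text
clock: 31.5
position: [0.559, 0.2569, 0.0521]
tool_rot: [-3.141, 0.001, 0.05]
force: [-2.1, -0.1, 11.8]
grip_width: 0.0188
finger_force: 89.3
clock: 32.0
position: [0.5586, 0.2569, 0.0512]
tool_rot: [-3.141, 0.001, 0.051]
force: [-0.4, 0.5, 0.0]
grip_width: 0.0852
finger_force: 0.0
clock: 32.5
position: [0.5593, 0.2566, 0.2493]
tool_rot: [-3.141, -0.001, 0.05]
force: [0.2, 0.5, -0.8]
grip_width: 0.0855
finger_force: 0.0
clock: 33.0
position: [0.4276, 0.3958, 0.2457]
tool_rot: [-3.141, 0.003, 0.059]
force: [0.9, 0.5, 0.0]
grip_width: 0.0854
finger_force: 0.0
clock: 33.5
position: [0.3002, 0.5289, 0.2457]
tool_rot: [-3.141, 0.003, 0.059]
force: [0.6, -0.9, -0.1]
grip_width: 0.0856
finger_force: 0.0
t 33.5 p [0.3002 0.5289 0.2457] rpy [-3.141e+00  3.000e-03  5.900e-02] F [ 0.6 -0.9 -0.1] w 0.0856 ff 0.0
side [('ball1_center', [([254.7, 145.6], 0.41)]), ('tray', [([265.1, 185.3], 0.8), ([294.6, 146.8], 0.73), ([214.0, 149.6], 0.6)]), ('funnel', [([299.8, 221.4], 0.8)]), ('mat', [([269.8, 183.6], 0.75)]), ('jar', [([301.9, 229.7], 0.86)])]
top [('ball1_center', []), ('tray', [([169.6, 256
[... 4390 characters left out ...]
++++........
.........##########+++++###+++++++........
.........###########+++#####++++++........
.........############+#####+++++++........
.........##################+++++++........
.........###################+++++.........
.........############++########++.........
.........###########++++#######++.........
..........##########++++######+++.........
..........##########++++#####+++..........
...........#+########++#####+++...........
............#++###########++++............
.............+##+++++++++++++.............
................+#+++++++++...............
....................++++..................
..........................................
..........................................
```

```bash
python3 -c "
import cv2,numpy as np
for a,b in(('top0','top10'),('side0','side10')):
    A=cv2.GaussianBlur(cv2.imread(f'pics/{a}.png'),(3,3),0);B=cv2.GaussianBlur(cv2.imread(f'pics/{b}.png'),(3,3),0)
    m=(cv2.absdiff(A,B).max(2)>28).astype(np.uint8)
    n,l,s,c=cv2.connectedComponentsWithStats(m)
    print(b,[(s[i].tolist(),np.round(c[i]).tolist()) for i in range(1,n) if s[i,4]>=4])
g=cv2.cvtColor(cv2.imread('pics/side10.png'),cv2.COLOR_BGR2GRAY)[220:242,286:316];print('\n'.join(' '.join('%3d'%v for v in r) for r in g))
"
```

```text
top10 [([385, 193, 14, 3, 35], [391.0, 194.0]), ([376, 197, 40, 56, 1370], [395.0, 220.0]), ([302, 202, 38, 42, 1213], [321.0, 222.0]), ([245, 222, 14, 9, 75], [252.0, 226.0]), ([167, 225, 40, 28, 639], [188.0, 239.0]), ([381, 235, 2, 9, 16], [382.0, 239.0]), ([159, 245, 11, 16, 94], [164.0, 253.0]), ([208, 254, 116, 71, 4049], [265.0, 287.0]), ([387, 254, 18, 13, 194], [396.0, 260.0]), ([86, 258, 102, 74, 3145], [136.0, 297.0]), ([189, 282, 113, 85, 4866], [238.0, 332.0]), ([80, 310, 22, 53, 648], [89.0, 340.0]), ([329, 315, 13, 6, 33], [336.0, 317.0]), ([109, 317, 182, 83, 6010], [191.0, 376.0]), ([342, 323, 11, 20, 144], [347.0, 332.0]), ([143, 325, 2, 3, 4], [144.0, 326.0]), ([72, 338, 8, 7, 32], [75.0, 341.0]), ([103, 348, 6, 16, 61], [105.0, 356.0]), ([139, 351, 9, 29, 89], [142.0, 365.0]), ([347, 350, 6, 17, 66], [349.0, 359.0]), ([301, 365, 20, 10, 85], [309.0, 369.0]), ([323, 365, 32, 23, 281], [341.0, 373.0]), ([293, 367, 3, 3, 6], [294.0, 368.0]), ([295, 373, 3, 2, 4], [296.0, 374.0]), ([293, 374, 39, 26, 415], [317.0, 385.0]), ([331, 378, 4, 3, 6], [333.0, 379.0]), ([339,
[... 3868 characters left out ...]
 115 106 102 106 114 121 125 129 127 122 114 114 119 120 112 101  92  85  83  87  89  89  87  85  84
127 126 126 125 124 122 117 111 104 104 105 102 103 104 102  99  97  98  96  91  84  81  80  83  89  90  90  89  87  85
126 126 126 124 126 124 123 119 116 115 111 103  97  91  86  84  83  83  83  80  78  77  79  85  90  91  91  89  89  87
127 126 126 125 125 124 125 122 122 121 121 116 109  95  83  78  76  76  74  73  73  75  81  87  90  91  92  92  90  88
129 127 126 125 125 125 125 125 123 123 124 124 121 111  96  85  78  74  76  75  75  76  82  86  89  90  92  92  91  89
133 129 127 127 127 127 126 126 124 124 124 126 126 121 115 107  95  92  95  93  88  87  89  90  91  91  94  95  94  93
```

```bash
python3 -c "
from workcell import bot
print(bot.job_done())"
```

```text
the job is handed in; nothing more can be done
None
```

I handed the job in at about 34 s: jaw pulled to its stop, funnel sitting level in the jar, and the tray put back empty and upright on the mat. I saw at least three balls in the jar and none left in the tray or the funnel, and nothing stray showed on the bench, but I couldn't see all five in the jar at once.

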